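# Clear the specimen bays of a surface profiler

### The job

Using the scraper block, wipe every loose offcut on the granite off its side edge into the steel chip tray, while the specimen plates are still in their bays, and lay the scraper back in its tool tray. Then draw each specimen plate out of its bay onto the clean granite by pressing on top and pulling, and lay all of them flat and side by side on the grey mat, none on top of another. Leave the round height standard, jar and gauge case where they are.

Things in the scene. Friction and masses are not known exactly. Their poses are not given: they have to be found in the camera images.
- base: The profiler's fixed dark granite base; origin on the table, x runs away from the robot (turned up to 0.08 rad), y left. Its top is 50 mm over the origin, x -160 to +340, y -120 to +165 mm. The bare apron is x -160 to +10 mm; three bays (see bay points) lie behind it. The black instrument, 225 mm high over the table, begins at x = +176 mm.
- bay1 (a point): Centre of the floor of the right-hand bay, on the granite top, at x 79, y -72 mm in the base's frame; axes as the base's. The bay is open to the front and above, 55 mm wide between rails 17 mm wide and 16 mm high that run from x -69 to +66 mm of this point; a rear wall 24 mm high has its front face at x +60 mm.
- bay2 (a point): Centre of the floor of the middle bay, on the granite top, at x 79, y 0 mm in the base's frame; axes as the base's. The bay is open to the front and above, 55 mm wide between rails 17 mm wide and 16 mm high that run from x -69 to +66 mm of this point; a rear wall 24 mm high has its front face at x +60 mm.
- bay3 (a point): Centre of the floor of the left-hand bay, on the granite top, at x 79, y 72 mm in the base's frame; axes as the base's. The bay is open to the front and above, 55 mm wide between rails 17 mm wide and 16 mm high that run from x -69 to +66 mm of this point; a rear wall 24 mm high has its front face at x +60 mm.
- chip_tray (a point): Centre of the floor of the fixed steel chip tray that joins the granite's right-hand (-y) edge beside the apron; axes as the base's. Inside 172 x 113 mm (x, y); walls 40 mm high over the table on three sides, no wall towards the granite; its floor lies 46 mm below the granite top.
- plate1: A flat aluminium specimen plate 110 x 50 x 12 mm (x, y, z), about 0.17 kg; origin at the centre of its underside. It starts in one of the bays, lengthwise, its rear end within 15 mm of the rear wall, no room for fingers beside it. Two or three plates are present; any bay may be empty. It slides easily: 8 to 12 N on top with closed fingertips is enough to pull it.
- plate2: A flat aluminium specimen plate 110 x 50 x 12 mm (x, y, z), about 0.17 kg; origin at the centre of its underside. It starts in one of the bays, lengthwise, its rear end within 15 mm of the rear wall, no room for fingers beside it. Two or three plates are present; any bay may be empty. It slides easily: 8 to 12 N on top with closed fingertips is enough to pull it.
- plate3: A flat aluminium specimen plate 110 x 50 x 12 mm (x, y, z), about 0.17 kg; origin at the centre of its underside. It starts in one of the bays, lengthwise, its rear end within 15 mm of the rear wall, no room for fingers beside it. Two or three plates are present; any bay may be empty. It slides easily: 8 to 12 N on top with closed fingertips is enough to pull it.
- chip1: A loose bright steel offcut, 28 x 22 x 14 mm; origin at the centre of its underside. It starts on the apron. Three to five offcuts are present.
- chip2: A loose bright steel offcut, 24 x 24 x 12 mm; origin at the centre of its underside. It starts on the apron. Three to five offcuts are present.
- chip3: A loose bright steel offcut, disc 26 mm across, 14 mm high; origin at the centre of its underside. It starts on the apron. Three to five offcuts are present.
- chip4: A loose bright steel offcut, 30 x 18 x 16 mm; origin at the centre of its underside. It starts on the apron. Three to five offcuts are present.
- chip5: A loose bright steel offcut, disc 24 mm across, 18 mm high; origin at the centre of its underside. It starts on the apron. Three to five offcuts are present.
- scraper: Scraper block, 0.22 kg: a black rubber foot 140 x 40 x 20 mm (x, y, z) with a wooden handle 100 x 26 x 34 mm on top of it (total height 54 mm); origin at the centre of the underside, x along its length. Starts upright in the tool tray. Grip it across the handle, 26 mm wide.
- tool_tray: Fixed shallow grey tray 200 x 120 mm (x, y), walls 4 mm thick and 15 mm high, floor 4 mm over the table; origin at the centre of its underside.
- mat: Fixed flat grey mat 300 x 150 x 4 mm (x, y, z) on the table left of the granite; origin at the centre of its underside; its top is 4 mm over the table.
- standard: Round stepped steel height standard, 36 mm across and 35 mm high, standing on the granite left of the bays; not to be disturbed.
- jar: Jar, 56 mm across, 90 mm high, standing on the table right of the base; not to be disturbed.
- gauge_case: Dark wooden case 120 x 70 x 35 mm left of the mat; not to be disturbed.

How it is judged:
By the outcome, as a careful person would: the job done as asked, in the order asked, and still so for the second after the job is handed in, with the robot touching nothing.
Of plate1, plate2, plate3 only 2 to 3 are there at a start; the rules pass over those that are not, and their reading is None.
Of chip1, chip2, chip3, chip4, chip5 only 3 to 5 are there at a start; the rules pass over those that are not, and their reading is None.
At some moment in a run one of scraper, plate1, plate2, plate3 may be knocked a few centimetres aside while the robot is not near it.
Once in a run the grip may slacken for a moment while it holds something.
It also fails if it takes over 210 s, if anything falls off the work surface, if the arm or the gripper's body presses on something with over 40 N, if the wrist force passes 120 N, or if a joint passes its speed limit or range.

### The arm

A 6-joint arm with a two-finger parallel gripper is mounted at the origin on the work surface. World frame = base frame: x ahead of the robot, y to its left, z up, the work surface at z = 0. Lengths are in m, angles in rad, forces in N, time in s.
With the tool pointing down it reaches from about 0.35 to 0.975 m from the base axis. Payload 4.9 kg.
Tool frame: the origin (TCP) lies at the very end of the fingers, on their centre line; the grasp point (between the pads) lies 19 mm behind it (ctrl.grip_point_offset is the distance from the TCP to the grasp point, in m); z points along the fingers, y is the line along which they close (so a half turn about z gives the same grasp; the last joint's range is limited). The gripper opens to 85 mm and grips with 20 to 120 N. Pads are 22 mm wide; open, the fingers measure 114 mm over their backs; the gripper's body (76 mm by 85 mm) begins 54 mm behind the grasp point. The pads swing forward as they close: fully open they stand 13 mm farther back than shut.
Start: joints at [1.229, 0.053, 1.613, -0, 1.476, -0.119], TCP at [0.138, 0.61, 0.21] pointing down, gripper open.
Joint ranges: [-3.01, 3.01], [-1.01, 2.22], [0.06, 2.58], [-1.02, 4.17], [0.09, 2.62], [-3.14, 3.14]. Speed limits (rad/s): [2.57, 2.57, 3.14, 3.14, 3.14, 3.14].

### API

Orientations are given as a rotation vector (axis times angle).
In Python, from station import ctrl gives the robot as it stands.
- The arm moves only by the tool send_rows, never from a script. Its argument "rows" is a list of rows, each a list of 3 entries, a list of its own where there are three numbers: the finger opening in cm, from 0 to 8.54, then the shift along the tool's x, y, z in cm, then the turn about the tool's z in degrees. A call has 1 to 10 rows; each row shifts and turns the commanded pose from where the row before left it, along the tool's axes as they then stand; what a row does not reach is not made up. A row lasts 1/8 s, in which the tool goes at most 62.5 mm and 10.7 degrees, less where a joint would pass 70% of its speed; a pose out of reach is approached as far as the arm can. A call with a gripper value outside its range is refused whole. The fingers move at their own pace and stop on an object; "newtons" is the grip in N (left out, the last holds). Time passes only in rows, so rows that do not move let the fingers close. It gives the time, the measured TCP pose, the force, the opening and the grip force at its end, in the units of the state.
- ctrl.get_obs(): the state, without advancing time (a new reading comes with each control period).
- ctrl.get_image(name): name is "scene" or "top"; returns a dict with "frame" (400x640x3 uint8, red, green, blue), "range_z" (400x640 float32, m along the optical axis (not along the pixel's ray), 0 where there is no reading), "fx", "fy", "cx", "cy" (pixels), "cam_to_world" (4x4, takes a point from camera to world coordinates). Camera axes: x right, y down, z forward; pixel columns grow to the right and rows downward; lengths in m; the calibration is good to about 2 mm. A picture is of the moment at which its call begins.
- ctrl.finish_job(): hands the job in; it is judged then, once.
The state is a dict: "t": time; "q": joint angles; "dq": joint speeds; "effort": joint torques, N m; "tool_pos": TCP position; "tool_rot": TCP orientation; "contact_force": force on the tool from outside, world axes, zero at the start; "wrist_torque": the same for the moment, N m; "opening": finger opening in m; "grip_force": force on a finger pad.
Only numpy, scipy, OpenCV 4.12 (cv2) and the standard library are available. Lean on these libraries where they do the work, as an engineer would, in place of code of your own. Each camera call takes 0.05 s, during which the arm holds its last target. There are 200 camera calls.

## Working session

There is one attempt and no reset: what is moved stays moved. The work goes in short steps, Python scripts to look and compute and a tool call to move; the robot and the scene stay as the last step left them, time stands still between calls to the robot, and variables do not carry over. Pictures are saved under pics/ and viewed, at most 14 in all, crops included, and the job is handed in when it is done.

Besides the shell and the picture viewer there is one more tool, called after "Request:" in YAML: its name, and indented under it one key for each argument. send_rows: Moves the arm, as the interface text tells. Its arguments: {"type":"object","properties":{"rows":{"type":"array","items":{"type":"array"}},"newtons":{"type":"number"}},"required":["rows"]}

```bash
ls; mkdir -p pics
cat > h.py <<'E'
import numpy as np, cv2
from station import ctrl
def grab(n,save=None):
    d=ctrl.get_image(n)
    if save: cv2.imwrite('pics/'+save,d['frame'][:,:,::-1])
    return d
def cloud(d):
    z=d['range_z'];v,u=np.mgrid[:z.shape[0],:z.shape[1]]
    p=np.stack([(u-d['cx'])/d['fx']*z,(v-d['cy'])/d['fy']*z,z,np.ones_like(z)],-1)
    w=(p@np.array(d['cam_to_world']).T)[...,:3]; w[z<=0]=np.nan
    return w
def ray(d,u,v,h):
    T=np.array(d['cam_to_world']);r=T[:3,:3]@np.array([(u-d['cx'])/d['fx'],(v-d['cy'])/d['fy'],1]);o=T[:3,3]
    return o+r*(h-o[2])/r[2]
E
python3 - <<'E'
from h import *
for n in('top','scene'):
    d=grab(n,n+'0.png');print(n,d['fx'],np.array(d['cam_to_world']).round(3).tolist())
    np.savez(n+'0.npz',**d)
o=ctrl.get_obs();print({k:np.round(v,3).tolist() for k,v in o.items()})
E
```

```text
pics
top 452.37701402013215 [[-0.006, -0.976, 0.218, 0.352], [-1.0, 0.006, -0.002, 0.05], [0.0, -0.218, -0.976, 1.193], [0.0, 0.0, 0.0, 1.0]]
scene 362.71512291882436 [[-0.757, 0.461, -0.464, 1.027], [0.653, 0.553, -0.516, 0.523], [0.018, -0.694, -0.72, 0.732], [0.0, 0.0, 0.0, 1.0]]
{'t': 0.1, 'q': [1.229, 0.053, 1.614, -0.0, 1.476, -0.119], 'dq': [-0.0, -0.003, -0.002, 0.001, -0.0, -0.0], 'effort': [0.0, -39.49, -37.136, -0.0, 0.004, 0.0], 'tool_pos': [0.138, 0.609, 0.209], 'tool_rot': [-0.349, -3.122, 0.003], 'contact_force': [-0.5, 1.567, -0.412], 'wrist_torque': [0.016, 0.016, -0.039], 'grip_force': 0.0, 'opening': 0.085}
```

View pics/top0.png

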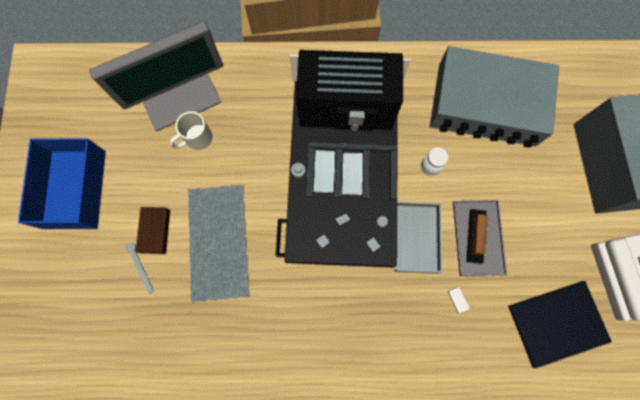

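View pics/scene0.png

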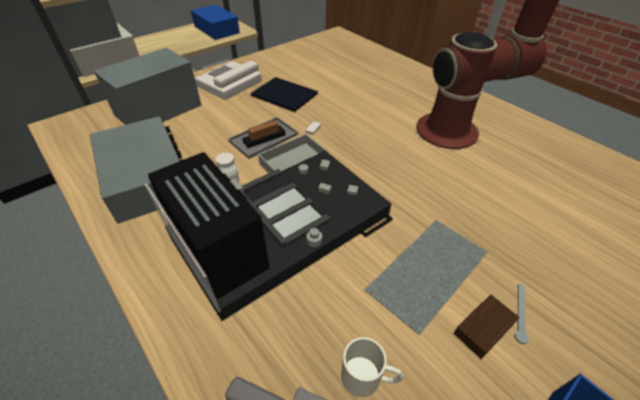

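The top view shows four offcuts, at (343,219), (322,241), (374,244) and a disc at (382,221). There are two plates, at (324,171) and (352,173). The scraper is at (478,236), the mat at (218,242), the chip tray at (418,238) and the jar at (435,161).

```bash
cat >> h.py <<'E'
def blob(mask,pts,minpx=15):
    n,l,s,c=cv2.connectedComponentsWithStats(mask.astype(np.uint8))
    out=[]
    for i in range(1,n):
        if s[i,4]<minpx: continue
        P=pts[l==i]; P=P[np.isfinite(P[:,0])]
        (cx,cy),(w,h),a=cv2.minAreaRect((P[:,:2]*1000).astype(np.float32))
        if w<h: w,h,a=h,w,a+90
        a=(a+90)%180-90
        out.append((c[i].round().tolist(),[round(cx),round(cy)],round(w),round(h),round(a,1),round(np.median(P[:,2])*1000),int(s[i,4])))
    return out
def box(m,u0,u1,v0,v1):
    k=np.zeros_like(m);k[v0:v1,u0:u1]=m[v0:v1,u0:u1];return k
E
python3 - <<'E'
from h import *
d=dict(np.load('top0.npz'));w=cloud(d);z=w[...,2]*1000;f=d['frame'].astype(int);g=f.mean(-1)
def show(n,m,k=15):
    print(n)
    for b in blob(m,w,k):print('  ',b)
show('granite',box((z>42)&(z<56),280,402,120,275),300)
show('chips',box((g>95)&(z>52),288,397,205,262),6)
show('plates',box((g>130),305,370,140,200),100)
show('plates z',box((z>58)&(z<64),305,400,140,200),50)
show('rails',box((z>64)&(z<68),300,400,140,200),10)
show('wall',box((z>70)&(z<78),300,400,135,165),10)
show('handle',box((z>48),455,505,200,275))
show('foot',box((z>15)&(g<60),455,505,200,275))
show('tooltray',box((z>9)&(z<22),450,510,195,280),20)
hs=cv2.cvtColor(d['frame'],cv2.COLOR_RGB2HSV)
show('mat',box((hs[...,1]<60),180,255,180,305),300)
show('chiptray',box((hs[...,1]<60)&(z<20)&(g>90),397,442,200,275),100)
show('chiptraywalls',box((z>30)&(z<45),397,445,195,280),20)
show('std',box(z>60,285,306,158,182)); show('jar',box(z>60,415,450,140,180))
show('case',box(z>28,130,172,200,260)); show('instr',box(z>215,290,410,40,135))
for u,v in [(290,200),(286,262),(396,265),(390,180)]: print(u,v,ray(d,u,v,.05).round(3))
E
```

```text
granite
   ([341.0, 205.0], [644, -9], 393, 286, -2.6, 51, 10782)
chips
   ([342.0, 219.0], [561, -8], 33, 18, -62.7, 66, 88)
   ([382.0, 221.0], [554, -108], 28, 24, -84.6, 64, 87)
   ([322.0, 241.0], [506, 45], 25, 25, 38.2, 62, 95)
   ([373.0, 244.0], [497, -83], 29, 26, 34.3, 64, 103)
plates
   ([324.0, 171.0], [691, 38], 116, 51, -2.6, 62, 807)
   ([352.0, 173.0], [685, -35], 117, 51, -2.6, 62, 816)
plates z
   ([324.0, 172.0], [688, 41], 111, 52, -2.6, 62, 606)
   ([352.0, 175.0], [682, -35], 112, 54, -2.2, 62, 593)
rails
   ([311.0, 173.0], [686, 60], 128, 48, -2.8, 66, 243)
   ([338.0, 151.0], [740, -1], 18, 16, -0.8, 67, 27)
   ([319.0, 153.0], [736, 50], 15, 9, 18.3, 66, 11)
   ([365.0, 175.0], [680, -57], 129, 40, -3.2, 66, 221)
   ([393.0, 171.0], [688, -137], 111, 21, -2.3, 66, 175)
   ([338.0, 176.0], [673, 4], 110, 17, -2.6, 66, 185)
   ([350.0, 162.0], [711, -28], 16, 8, -1.7, 65, 11)
   ([357.0, 163.0], [709, -49], 20, 9, 53.0, 65, 15)
   ([352.0, 170.0], [690, -34], 14, 7, 66.8, 65, 11)
   ([393.0, 195.0], [622, -137], 21, 16, -3.1, 66, 31)
wall
   ([352.0, 146.0], [751, -36], 233, 15, 87.3, 74, 403)
handle
   ([481.0, 234.0], [523, -357], 101, 28, -8.2, 58, 427)
foot
   ([474.0, 237.0], [522, -356], 139, 41, -8.6, 26, 525)
tooltray
   ([480.0, 238.0], [520, -367], 201, 123, 1.3, 15, 502)
   ([468.0, 232.0], [532, -339], 130, 6, -9.3, 16, 83)
mat
   ([217.0, 243.0], [515, 322], 301, 150, 4.9, 4, 6357)
chiptray
   ([417.0, 238.0], [521, -205], 170, 105, -2.5, 5, 2593)
chiptraywalls
   ([429.0, 236.0], [519, -204], 181, 113, -2.3, 39, 363)
std
   ([298.0, 170.0], [690, 107], 35, 34, 19.3, 72, 160)
jar
   ([436.0, 159.0], [716, -251], 53, 50, 67.1, 89, 389)
case
   ([151.0, 230.0], [542, 488], 120, 71, -1.8, 35, 1268)
instr
   ([349.0, 77.0], [872, -20], 248, 131, 87.3, 225, 5461)
290 200 [0.614 0.128 0.05 ]
286 262 [0.454 0.136 0.05 ]
396 265 [ 0.445 -0.14   0.05 ]
390 180 [ 0.666 -0.134  0.05 ]
```

```bash
cat >> h.py <<'E'
from scipy.spatial.transform import Rotation as Ro
def B(x,y): # base mm -> world m
    c,s=np.cos(-.0454),np.sin(-.0454); return np.array([607+c*x-s*y,-30+s*x+c*y])/1000
def toB(X,Y):
    c,s=np.cos(-.0454),np.sin(-.0454); dx,dy=X*1000-607,Y*1000+30; return np.round([c*dx+s*dy,-s*dx+c*dy],1)
def plan(*wps,pose=None):
    """wps: (x,y,z,yaw_deg of world direction square to finger closing). prints turn then shift(cm) after turn"""
    o=ctrl.get_obs();p=np.array(o['tool_pos']);R=Ro.from_rotvec(o['tool_rot']).as_matrix()
    print('t',round(o['t'],1),'pos',p.round(4).tolist(),'open',round(float(o['opening']),4),'F',np.round(o['contact_force'],1).tolist(),'tilt',R[:,2].round(3).tolist())
    for x,y,z,a in wps:
        ty=np.degrees(np.arctan2(R[1,1],R[0,1])); dw=(a+90-ty+90)%180-90
        R=R@Ro.from_euler('z',-dw,degrees=True).as_matrix()
        q=np.array([x,y,z]); s=R.T@(q-p)*100
        print('  turn',round(-dw,1),'shift',s.round(2).tolist(),'len',round(np.linalg.norm(s),1)); p=q
E
python3 - <<'E'
from h import *
plan((.5,.1,.21,-8.4),(.523,-.357,.15,-8.4),(.523,-.357,.028,-8.4))
E
```

```text
t 0.1 pos [0.1379, 0.609, 0.2086] open 0.0852 F [-0.5, 1.6, -0.4] tilt [-0.001, -0.002, -1.0]
  turn -4.4 shift [-43.26, -45.06, -0.07] len 62.5
  turn 0.0 shift [-8.95, -44.86, 6.08] len 46.1
  turn -0.0 shift [-0.0, 0.02, 12.2] len 12.2
```

Request:
send_rows:
  rows:
    - [6,[0,0,0],-4.4]
    - [6,[-4.3,-4.5,0],0]
    - [6,[-4.3,-4.5,0],0]
    - [6,[-4.3,-4.5,0],0]
    - [6,[-4.3,-4.5,0],0]
    - [6,[-4.3,-4.5,0],0]
    - [6,[-4.3,-4.5,0],0]
    - [6,[-4.3,-4.5,0],0]
    - [6,[-4.3,-4.5,0],0]
    - [6,[-4.3,-4.5,0],0]
  newtons: 60

```text
t: 1.35
tool_pos: [0.4627, 0.1507, 0.2095]
tool_rot: [0.229, 3.133, 0.0]
contact_force: [0.4, 1.2, 0.5]
opening: 0.0602
grip_force: 0.0
```

Request:
send_rows:
  rows:
    - [6,[-4.3,-4.5,0],0]
    - [6,[-1.1,-5.5,0.7],0]
    - [6,[-1.1,-5.6,0.7],0]
    - [6,[-1.1,-5.6,0.7],0]
    - [6,[-1.1,-5.6,0.8],0]
    - [6,[-1.1,-5.6,0.8],0]
    - [6,[-1.1,-5.6,0.8],0]
    - [6,[-1.1,-5.6,0.8],0]
    - [6,[-1.2,-5.6,0.8],0]
    - [6,[0,0,0],0]

```text
t: 2.6
tool_pos: [0.5198, -0.3564, 0.1467]
tool_rot: [-0.236, -3.13, -0.002]
contact_force: [0.4, 0.5, 0.1]
opening: 0.0601
grip_force: 0.0
```

Run:
```python
from h import *
plan((.523,-.357,.028,-8.4))
```

```text
t 2.6 pos [0.5198, -0.3564, 0.1467] open 0.0601 F [0.4, 0.5, 0.1] tilt [-0.002, 0.001, -1.0]
  turn -0.2 shift [-0.36, -0.03, 11.87] len 11.9
```

Run:
```python
from h import *
d=grab('scene');w=cloud(d);x,y,z=[w[...,i]*1000 for i in range(3)]
m=(z>48)&(z<62)&(x>440)&(x<610)&(y>-425)&(y<-300)
print(blob(m,w,20))
d0=np.load('scene0.npz');w0=cloud(d0);x,y,z=[w0[...,i]*1000 for i in range(3)]
m=(z>48)&(z<62)&(x>440)&(x<610)&(y>-425)&(y<-300)
print(blob(m,w0,20))
```

```text
[([262.0, 127.0], [525, -352], 100, 28, -7.7, 56, 196)]
[([263.0, 127.0], [524, -354], 100, 30, -10.9, 56, 191)]
```

Unmoved. Descend and grip.

Request:
send_rows:
  rows:
    - [6,[-0.3,0,3],0]
    - [6,[0,0,3],0]
    - [6,[0,0,2.5],0]
    - [6,[0,0,2],0]
    - [6,[0,0,1.3],0]
    - [6,[0,0,0],0]
    - [0,[0,0,0],0]
    - [0,[0,0,0],0]
    - [0,[0,0,0],0]
    - [0,[0,0,0],0]
  newtons: 80

```text
t: 3.9
tool_pos: [0.5249, -0.355, 0.0325]
tool_rot: [0.229, 3.131, -0.003]
contact_force: [-1.8, -0.5, 6.1]
opening: 0.0224
grip_force: 78.5
```

Request:
send_rows:
  rows:
    - [0,[0,0,0],0]
    - [0,[0,0,0],0]
    - [0,[0,0,0],0]
    - [0,[0,0,-1],0]
    - [0,[0,0,-2],0]
    - [0,[0,0,0],0]

```text
t: 4.65
tool_pos: [0.5255, -0.355, 0.0635]
tool_rot: [0.229, 3.129, -0.004]
contact_force: [0.8, -0.5, -1.0]
opening: 0.0223
grip_force: 78.7
```

Run:
```python
from h import *
d=grab('scene');cv2.imwrite('pics/s1.png',cv2.resize(d['frame'][60:220,180:380,::-1],(800,640))[:600])
```

```text
(no output)
```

View pics/s1.png

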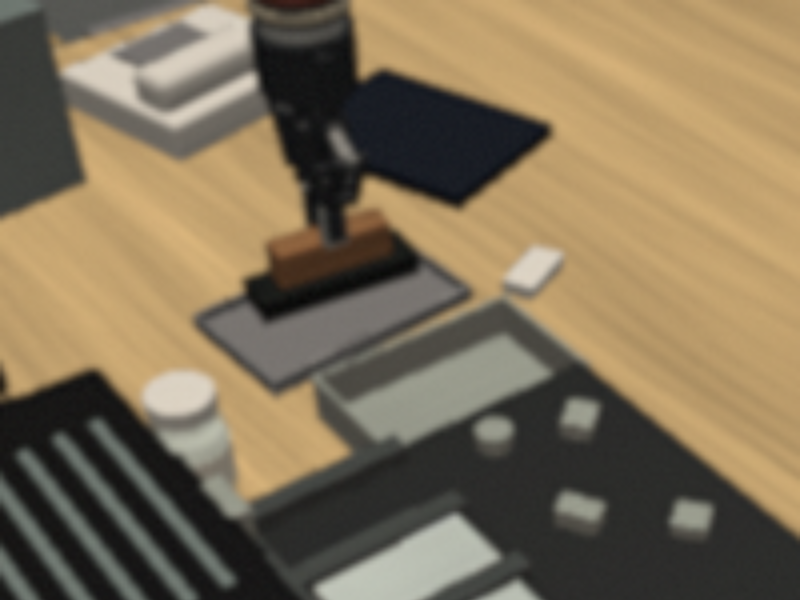

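The crop shows the scraper lifted level over its tray in the gripper. I'll carry it to the left end of the apron.

Run:
```python
from h import *
o=ctrl.get_obs()
x,y=B(-79,128);e=B(-79,-117)
plan((.5255,-.355,.15,-2.6),(x,y,.15,-2.6),(x,y,.085,-2.6),(e[0],e[1],.085,-2.6))
```

```text
t 4.7 pos [0.5248, -0.3544, 0.0623] open 0.0227 F [0.7, -0.0, -2.7] tilt [0.002, -0.002, -1.0]
  turn -5.8 shift [-0.09, -0.07, -8.77] len 8.8
  turn -0.0 shift [1.23, 45.64, -0.08] len 45.7
  turn -0.0 shift [0.01, 0.01, 6.5] len 6.5
  turn -0.0 shift [0.0, -24.5, 0.04] len 24.5
```

Request:
send_rows:
  rows:
    - [0,[0,0,-3],0]
    - [0,[0,0,-3],0]
    - [0,[0,0,-2.8],0]
    - [0,[0,0,0],-2.9]
    - [0,[0,0,0],-2.9]
    - [0,[0.1,4,0],0]
    - [0,[0.1,4,0],0]
    - [0,[0.1,4.5,0],0]
    - [0,[0.1,4.5,0],0]
    - [0,[0.2,4.5,0],0]

```text
t: 5.95
tool_pos: [0.5271, -0.1372, 0.148]
tool_rot: [-0.071, -3.14, -0.001]
contact_force: [0.2, 0.4, -1.7]
opening: 0.0231
grip_force: 79.0
```

Request:
send_rows:
  rows:
    - [0,[0.2,4.5,0],0]
    - [0,[0.1,4.5,0],0]
    - [0,[0.1,4.5,0],0]
    - [0,[0.1,4.5,0],0]
    - [0,[0.1,4,0],0]
    - [0,[0,2.1,0],0]
    - [0,[0,0,0],0]
    - [0,[0,0,0],0]

```text
t: 6.95
tool_pos: [0.5322, 0.1017, 0.1483]
tool_rot: [-0.071, -3.14, 0.001]
contact_force: [0.1, -0.0, -1.7]
opening: 0.0227
grip_force: 79.1
```

Run:
```python
from h import *
x,y=B(-79,128);e=B(-79,-117)
plan((x,y,.088,-2.6),(e[0],e[1],.085,-2.6))
d=grab('scene');cv2.imwrite('pics/s2.png',cv2.resize(d['frame'][100:260,220:420,::-1],(750,600)))
w=cloud(d);x,y,z=[w[...,i]*1000 for i in range(3)]
p=ctrl.get_obs()['tool_pos']
m=(abs(x-p[0]*1000)<110)&(abs(y-p[1]*1000)<70)&(z>75)
hs=cv2.cvtColor(d['frame'],cv2.COLOR_RGB2HSV)
print('wood',blob(m&(hs[...,1]>90)&(z<170)&(z>115),w,40)); print('foot', np.nanpercentile(z[m&(d['frame'].mean(-1)<40)],[1,3,10,25]))
```

```text
t 7.0 pos [0.5322, 0.1017, 0.1483] open 0.0227 F [0.1, -0.0, -1.7] tilt [-0.001, -0.001, -1.0]
  turn 0.0 shift [-0.18, -0.01, 6.03] len 6.0
  turn 0.0 shift [0.0, -24.5, 0.31] len 24.5
wood [([366.0, 181.0], [523, 109], 123, 27, -8.3, 152, 360)]
foot [125.2819014  134.51455824 213.14334894 311.676753  ]
```

View pics/s2.png

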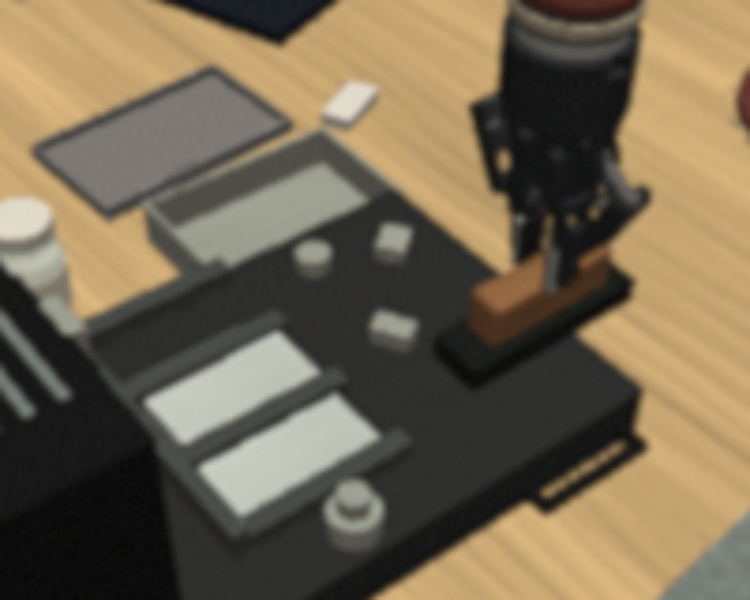

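The scraper is held level over the left of the apron, with all four offcuts ahead of it on the right. Lower it near the granite.

Request:
send_rows:
  rows:
    - [0,[-0.2,0,2],0]
    - [0,[0,0,2],0]
    - [0,[0,0,1.5],0]
    - [0,[0,0,1],0]
    - [0,[0,0,0.3],0]
    - [0,[0,0,0],0]
    - [0,[0,0,0],0]

```text
t: 7.88
tool_pos: [0.5351, 0.1022, 0.0816]
tool_rot: [0.07, 3.139, 0.0]
contact_force: [0.1, 0.3, -1.6]
opening: 0.0226
grip_force: 79.1
```

Run:
```python
from h import *
plan()
d=grab('scene');w=cloud(d);x,y,z=[w[...,i]*1000 for i in range(3)]
p=ctrl.get_obs()['tool_pos']
hs=cv2.cvtColor(d['frame'],cv2.COLOR_RGB2HSV)
m=(abs(x-p[0]*1000)<110)&(abs(y-p[1]*1000)<70)&(hs[...,1]>90)&(z<140)&(z>60)
print(np.percentile(z[m],[2,50,90,98]))
```

```text
t 7.9 pos [0.5351, 0.1022, 0.0816] open 0.0226 F [0.1, 0.3, -1.6] tilt [0.002, 0.0, -1.0]
[ 71.13926361  96.82520163 107.34705091 110.30478874]
```

Request:
send_rows:
  rows:
    - [0,[0,0,0.2],0]
    - [0,[0,-1.0,0],0]
    - [0,[0,-1.5,0],0]
    - [0,[0,-1.5,0],0]
    - [0,[0,-1.5,0],0]
    - [0,[0,-1.5,0],0]
    - [0,[0,-1.5,0],0]
    - [0,[0,-1.5,0],0]
    - [0,[0,-1.5,0],0]
    - [0,[0,0,0],0]

```text
t: 9.18
tool_pos: [0.5293, -0.0138, 0.0788]
tool_rot: [0.073, 3.141, -0.0]
contact_force: [-0.9, -0.6, -1.9]
opening: 0.0227
grip_force: 79.1
```

Run:
```python
from h import *
e=B(-79,-117);plan((e[0],e[1],.0796,-2.6))
d=grab('scene');cv2.imwrite('pics/s3.png',cv2.resize(d['frame'][100:260,220:420,::-1],(750,600)))
```

```text
t 9.2 pos [0.5293, -0.0138, 0.0788] open 0.0227 F [-0.9, -0.6, -1.9] tilt [0.0, -0.0, -1.0]
  turn -0.1 shift [0.07, -12.96, -0.08] len 13.0
```

View pics/s3.png

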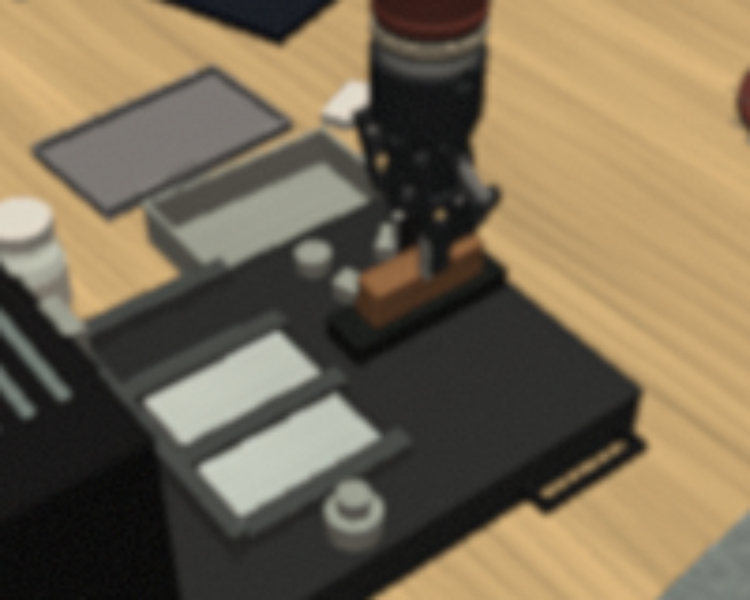

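The scraper pushes cleanly. One offcut is caught ahead of it at about (345,285) and the rest lie further on. Continue past the edge.

Request:
send_rows:
  rows:
    - [0,[0,-1.2,0],0]
    - [0,[0,-1.5,0],0]
    - [0,[0,-1.5,0],0]
    - [0,[0,-1.5,0],0]
    - [0,[0,-1.5,0],0]
    - [0,[0,-1.5,0],0]
    - [0,[0,-1.5,0],0]
    - [0,[0,-1.5,0],0]
    - [0,[0,-1.3,0],0]
    - [0,[0,0,0],0]

```text
t: 10.48
tool_pos: [0.5235, -0.1436, 0.0788]
tool_rot: [0.073, 3.141, -0.0]
contact_force: [0.1, -0.2, -1.7]
opening: 0.0225
grip_force: 79.1
```

Request:
send_rows:
  rows:
    - [0,[0,-0.7,0],0]
    - [0,[0,0,0],0]
    - [0,[0,0,0],0]
    - [0,[0,0,-3],0]
    - [0,[0,0,-5],0]
    - [0,[0,0,0],0]

```text
t: 11.22
tool_pos: [0.5264, -0.1507, 0.1644]
tool_rot: [0.069, 3.131, -0.006]
contact_force: [-0.2, 0.6, -1.9]
opening: 0.0229
grip_force: 79.1
```

Run:
```python
from h import *
plan()
d=grab('scene');cv2.imwrite('pics/s4.png',cv2.resize(d['frame'][100:260,220:420,::-1],(750,600)))
```

```text
t 11.2 pos [0.5264, -0.1507, 0.1644] open 0.0229 F [-0.2, 0.6, -1.9] tilt [0.009, -0.004, -1.0]
```

View pics/s4.png

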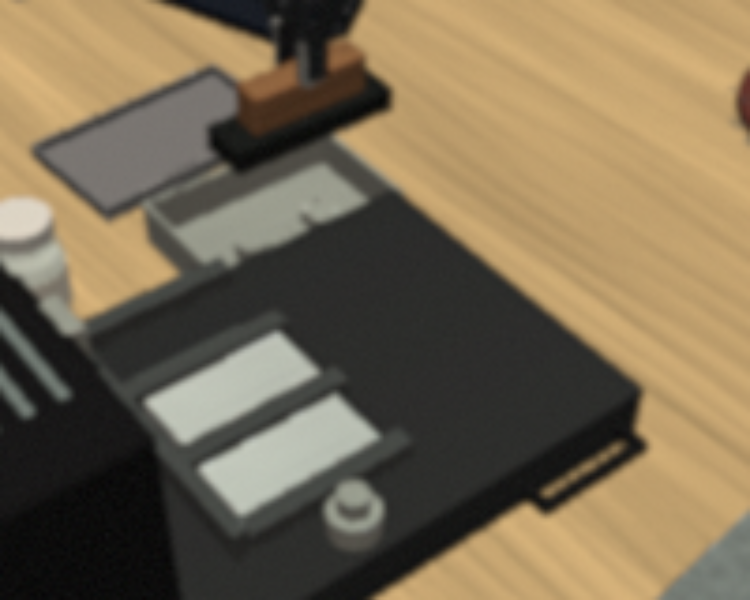

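The granite is clear and offcuts show in the chip tray. Now return the scraper.

Run:
```python
from h import *
plan((.522,-.365,.1644,0),(.522,-.365,.034,0))
d=grab('top');w=cloud(d);z=w[...,2]*1000;g=d['frame'].mean(-1)
print(blob(box((z>48),288,399,200,262)&(z>57),w,5)); print('tray',blob(box((z>12)&(z<40)&(g>60),397,442,200,275),w,10))
```

```text
t 11.3 pos [0.5247, -0.1499, 0.1614] open 0.0228 F [-0.4, 0.4, -2.6] tilt [0.005, -0.002, -1.0]
  turn -2.5 shift [0.27, -21.51, -0.26] len 21.5
  turn -0.0 shift [0.06, 0.03, 13.04] len 13.0
[([391.0, 239.0], [503, -89], 200, 29, -23.3, 511, 686)]
tray [([439.0, 240.0], [510, -258], 68, 5, -2.4, 34, 68)]
```

Request:
send_rows:
  rows:
    - [0,[0,0,0],-2.5]
    - [0,[0,-4,0],0]
    - [0,[0.1,-4.5,0],0]
    - [0,[0.1,-4.5,0],0]
    - [0,[0.1,-4.5,0],0]
    - [0,[0,-4,0],0]
    - [0,[0,0,0],0]
    - [0,[0,0,4],0]
    - [0,[0,0,4],0]
    - [0,[0,0,0],0]

```text
t: 12.58
tool_pos: [0.5165, -0.3605, 0.0724]
tool_rot: [-0.0, -3.133, -0.013]
contact_force: [-0.5, 0.3, -1.0]
opening: 0.0228
grip_force: 79.3
```

Run:
```python
from h import *
plan((.522,-.365,.034,0))
```

```text
t 12.6 pos [0.5165, -0.3605, 0.0724] open 0.0228 F [-0.5, 0.3, -1.0] tilt [-0.009, 0.008, -1.0]
  turn -0.0 shift [-0.58, -0.48, 3.83] len 3.9
```

Request:
send_rows:
  rows:
    - [0,[-0.3,-0.5,1.5],0]
    - [0,[0,0,1.5],0]
    - [0,[0,0,0.6],0]
    - [0,[0,0,0.2],0]
    - [0,[0,0,0],0]
    - [0,[0,0,0],0]

```text
t: 13.32
tool_pos: [0.5233, -0.3699, 0.0414]
tool_rot: [0.002, 3.141, -0.001]
contact_force: [1.1, -0.4, -2.0]
opening: 0.0226
grip_force: 79.3
```

Request:
send_rows:
  rows:
    - [0,[0,0,0.5],0]
    - [0,[0,0,0.2],0]
    - [0,[0,0,0],0]
    - [0,[0,0,0],0]

```text
t: 13.82
tool_pos: [0.5229, -0.3696, 0.0337]
tool_rot: [-0.002, -3.142, 0.0]
contact_force: [-0.2, 0.1, -1.7]
opening: 0.0226
grip_force: 79.3
```

Request:
send_rows:
  rows:
    - [0,[0,0,0.2],0]
    - [0,[0,0,0.0],0]
    - [2.6,[0,0,0],0]
    - [3.5,[0,0,0],0]
    - [5,[0,0,0],0]
    - [5,[0,0,0],0]
    - [5,[0,0,-2],0]
    - [5,[0,0,-4],0]
    - [5,[0,0,-5],0]
    - [5,[0,0,-5],0]

```text
t: 15.08
tool_pos: [0.523, -0.3697, 0.1949]
tool_rot: [0.002, 3.14, -0.002]
contact_force: [0.8, -1.0, -0.2]
opening: 0.0499
grip_force: 0.0
```

Run:
```python
from h import *
p=B(-60,0)
plan((.52,-.2,.25,-2.6),(p[0],p[1],.2,-2.6))
d=grab('scene');cv2.imwrite('pics/s5.png',cv2.resize(d['frame'][100:260,220:420,::-1],(750,600)))
w=cloud(d);x,y,z=[w[...,i]*1000 for i in range(3)]
m=(z>48)&(z<62)&(x>420)&(x<620)&(y>-435)&(y<-300)
print(blob(m,w,20))
```

```text
t 15.1 pos [0.523, -0.3697, 0.1949] open 0.0499 F [0.8, -1.0, -0.2] tilt [0.001, -0.001, -1.0]
  turn 2.5 shift [1.06, 16.93, -5.53] len 17.8
  turn 0.0 shift [-1.91, 17.38, 4.98] len 18.2
[([260.0, 124.0], [523, -368], 101, 29, -1.1, 56, 191)]
```

Run:
```python
from h import *
d=grab('top');cv2.imwrite('pics/t5.png',cv2.resize(d['frame'][130:290,275:515,::-1],(800,533)))
w=cloud(d);x,y,z=[w[...,i]*1000 for i in range(3)];g=d['frame'].mean(-1)
print('chips',blob(box((z>56)&(z<75),280,399,203,268),w,5)); print('tray',blob(box((z>12)&(z<36),395,437,205,268),w,10))
print('plates',blob(box((g>130)&(z>57),305,370,140,205),w,100))
```

```text
chips [([321.0, 215.0], [571, 47], 67, 51, 0.0, 62, 508)]
tray [([422.0, 205.0], [604, -214], 86, 2, 87.7, 21, 51), ([413.0, 225.0], [551, -193], 25, 24, 67.1, 19, 83), ([402.0, 236.0], [522, -163], 30, 18, -65.1, 22, 75), ([403.0, 249.0], [487, -166], 23, 13, -3.5, 28, 59), ([412.0, 252.0], [481, -188], 27, 21, -1.6, 19, 97)]
plates [([352.0, 174.0], [682, -35], 111, 52, -2.8, 62, 783), ([322.0, 195.0], [624, 45], 51, 49, 88.8, 63, 354)]
```

View pics/t5.png

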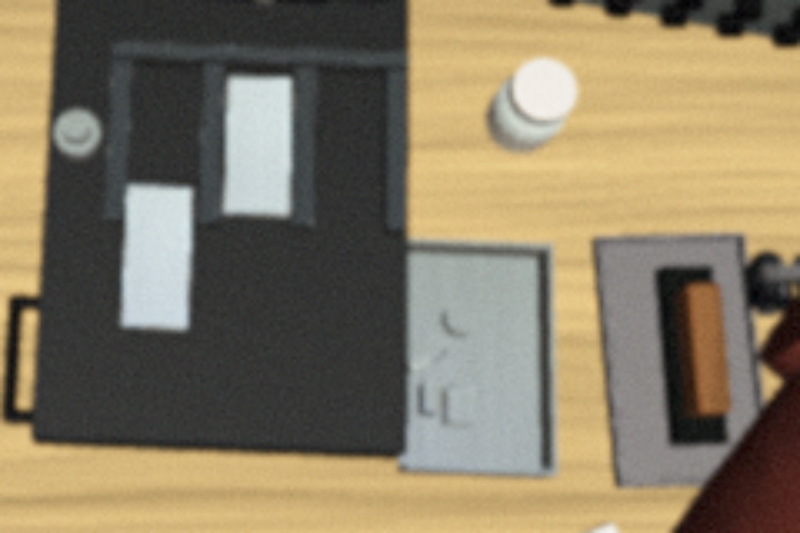

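All four offcuts lie in the chip tray and the scraper is in its tool tray. The left plate has been knocked forward out of its bay, with its near end at crop (155,325); the other plate is still in place. I'll measure the plates and move over the left one.

```bash
cat >> h.py <<'E'
def plates():
    d=grab('top');w=cloud(d);z=w[...,2]*1000;g=d['frame'].mean(-1)
    for b in blob(box((g>120)&(z>56)&(z<70),303,372,140,265),w,60): print('plate',b,'base',toB(b[1][0]/1e3,b[1][1]/1e3))
E
python3 - <<'E'
from h import *
plates()
p=B(-20,72)
plan((.52,-.2,.2,-2.6),(p[0],p[1],.12,-2.6))
E
```

```text
plate ([352.0, 174.0], [682, -34], 113, 52, -2.4, 62, 789) base [75.1 -0.6]
plate ([321.0, 207.0], [593, 47], 110, 51, -2.7, 63, 832) base [-17.5  76.3]
t 15.2 pos [0.5251, -0.3715, 0.1985] open 0.0496 F [-0.3, 0.3, 0.0] tilt [0.008, -0.007, -1.0]
  turn 2.5 shift [1.28, 17.11, -0.27] len 17.2
  turn 0.0 shift [-5.86, 24.63, 7.88] len 26.5
```

Request:
send_rows:
  rows:
    - [0,[0.2,4,0],2.5]
    - [0,[0.4,4.5,0],0]
    - [0,[0.4,4.5,0],0]
    - [0,[0.3,4.1,0],0]
    - [0,[-1,4,0.5],0]
    - [0,[-1,4,1],0]
    - [0,[-1,4.2,1.5],0]
    - [0,[-1,4.2,1.5],0]
    - [0,[-1,4.2,1.5],0]
    - [0,[-0.9,4.0,2],0]

```text
t: 16.48
tool_pos: [0.5857, 0.0464, 0.111]
tool_rot: [-0.07, -3.141, 0.0]
contact_force: [0.9, -1.2, 0.1]
opening: -0.0002
grip_force: 0.0
```

Request:
send_rows:
  rows:
    - [0,[0,0,0],0]
    - [0,[0,0,0],0]
    - [0,[0,0,0],0]

```text
t: 16.85
tool_pos: [0.586, 0.0438, 0.1124]
tool_rot: [0.072, 3.14, -0.0]
contact_force: [0.3, -0.2, 0.4]
opening: -0.0001
grip_force: 0.0
```

Run:
```python
from h import *
p=B(-22,75)
plan((p[0],p[1],.068,-2.6))
```

```text
t 16.9 pos [0.586, 0.0438, 0.1124] open -0.0001 F [0.3, -0.2, 0.4] tilt [0.001, -0.0, -1.0]
  turn -0.0 shift [-0.22, 0.23, 4.44] len 4.5
```

Request:
send_rows:
  rows:
    - [0,[-0.2,0.2,2],0]
    - [0,[0,0,1.5],0]
    - [0,[0,0,1.0],0]
    - [0,[0,0,0.3],0]
    - [0,[0,0,0.1],0]
    - [0,[0,0,0],0]
    - [0,[0,0,0],0]

```text
t: 17.73
tool_pos: [0.5883, 0.0468, 0.0634]
tool_rot: [0.07, 3.14, -0.0]
contact_force: [-0.4, 0.9, -0.2]
opening: -0.0003
grip_force: 0.0
```

Request:
send_rows:
  rows:
    - [0,[0,0,0.1],0]
    - [0,[0,0,0],0]
    - [0,[0,0,0],0]

```text
t: 18.1
tool_pos: [0.5879, 0.0468, 0.0617]
tool_rot: [-0.07, -3.141, 0.0]
contact_force: [0.8, 0.0, -0.3]
opening: 0.0001
grip_force: 0.0
```

Request:
send_rows:
  rows:
    - [0,[0,0,0.1],0]
    - [0,[0,0,0],0]
    - [0,[0,0,0],0]

```text
t: 18.48
tool_pos: [0.5879, 0.0468, 0.0607]
tool_rot: [-0.07, -3.141, 0.0]
contact_force: [-0.1, 0.2, -0.1]
opening: 0.0002
grip_force: 0.0
```

Request:
send_rows:
  rows:
    - [0,[0,0,0.1],0]
    - [0,[0,0,0],0]
    - [0,[0,0,0],0]

```text
t: 18.85
tool_pos: [0.5879, 0.0468, 0.0597]
tool_rot: [-0.07, -3.141, -0.0]
contact_force: [0.6, -0.7, -0.3]
opening: 0.0001
grip_force: 0.0
```

Request:
send_rows:
  rows:
    - [0,[0,0,0.05],0]
    - [0,[0,0,0],0]
    - [0,[0,0,0],0]

```text
t: 19.23
tool_pos: [0.5879, 0.0467, 0.0592]
tool_rot: [-0.07, -3.141, 0.0]
contact_force: [0.4, -0.1, 0.0]
opening: -0.0
grip_force: 0.0
```

Request:
send_rows:
  rows:
    - [0,[0,0,0.1],0]
    - [0,[0,0,0],0]
    - [0,[0,0,0],0]

```text
t: 19.6
tool_pos: [0.5879, 0.0468, 0.0582]
tool_rot: [-0.07, -3.141, 0.0]
contact_force: [0.7, 0.4, -0.5]
opening: -0.0001
grip_force: 0.0
```

Run:
```python
from h import *
plan()
d=grab('scene');cv2.imwrite('pics/s6.png',cv2.resize(d['frame'][100:260,240:440,::-1],(750,600)))
```

```text
t 19.6 pos [0.5879, 0.0468, 0.0582] open -0.0001 F [0.7, 0.4, -0.5] tilt [-0.0, -0.0, -1.0]
```

View pics/s6.png

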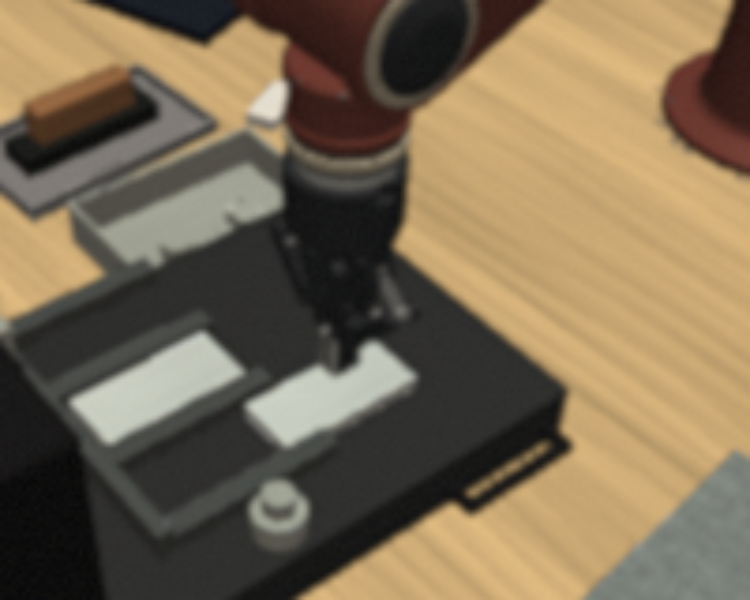

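The closed fingertips stand over the plate's middle, near crop (345,365), with no contact yet. Keep going down.

Request:
send_rows:
  rows:
    - [0,[0,0,0.1],0]
    - [0,[0,0,0],0]
    - [0,[0,0,0],0]

```text
t: 20.02
tool_pos: [0.5879, 0.0468, 0.0572]
tool_rot: [-0.07, -3.141, 0.0]
contact_force: [-0.2, 0.1, 0.0]
opening: 0.0
grip_force: 0.0
```

Request:
send_rows:
  rows:
    - [0,[0,0,0.1],0]
    - [0,[0,0,0],0]
    - [0,[0,0,0],0]

```text
t: 20.4
tool_pos: [0.5879, 0.0467, 0.0562]
tool_rot: [0.07, 3.141, -0.0]
contact_force: [-0.6, 0.1, -0.7]
opening: 0.0
grip_force: 0.0
```

Request:
send_rows:
  rows:
    - [0,[0,0,0.1],0]
    - [0,[0,0,0],0]
    - [0,[0,0,0],0]

```text
t: 20.78
tool_pos: [0.5879, 0.0467, 0.0552]
tool_rot: [-0.07, -3.141, 0.0]
contact_force: [-0.0, -0.2, -1.2]
opening: 0.0002
grip_force: 0.0
```

Run:
```python
from h import *
d=grab('scene');w=cloud(d);g=d['frame'].mean(-1)
T=np.linalg.inv(np.array(d['cam_to_world']));p=np.array(ctrl.get_obs()['tool_pos'])
for q in (p,p+[0,0,.02],p+[0,0,.05]):
    c=T[:3,:3]@q+T[:3,3];print('proj',d['fx']*c[0]/c[2]+d['cx'],d['fy']*c[1]/c[2]+d['cy'])
for v in range(184,208,2): print(v,[(int(g[v,u]),(w[v,u]*1000).round().astype(int).tolist()) for u in (326,330,333,337)])
cv2.imwrite('pics/s7.png',cv2.resize(d['frame'][160:230,290:380,::-1],(771,600),interpolation=cv2.INTER_NEAREST))
```

```text
proj 329.57739622109324 203.6452621223052
proj 329.77289841647945 198.20756150282497
proj 330.07787337032374 189.72498414777928
184 [(18, [601, 46, 132]), (20, [606, 65, 149]), (31, [593, 62, 139]), (31, [580, 62, 131])]
186 [(28, [600, 45, 124]), (19, [602, 62, 137]), (37, [590, 59, 128]), (37, [585, 68, 132])]
188 [(85, [596, 41, 112]), (20, [600, 60, 129]), (30, [596, 66, 131]), (22, [603, 86, 149])]
190 [(69, [599, 44, 109]), (22, [600, 60, 122]), (19, [601, 71, 131]), (21, [602, 86, 142])]
192 [(59, [599, 44, 103]), (45, [597, 56, 110]), (21, [604, 74, 128]), (99, [601, 85, 134])]
194 [(58, [599, 44, 95]), (46, [595, 55, 101]), (22, [591, 61, 104]), (180, [553, 36, 60])]
196 [(63, [599, 45, 89]), (44, [595, 55, 94]), (20, [592, 62, 98]), (191, [559, 43, 61])]
198 [(111, [599, 44, 81]), (42, [596, 56, 88]), (89, [589, 60, 87]), (195, [563, 47, 60])]
200 [(185, [590, 35, 60]), (127, [594, 54, 78]), (187, [577, 48, 63]), (194, [567, 52, 60])]
202 [(198, [595, 41, 61]), (196, [588, 48, 62]), (196, [581, 53, 62]), (193, [573, 59, 61])]
204 [(197, [599, 45, 60]), (197, [592, 53, 62]), (195, [585, 57, 60]), (191, [580, 66, 64])]
206 [(197, [603, 51, 60]), (196, [596, 57, 60]), (194, [590, 62, 61]), (195, [582, 69, 60])]
```

View pics/s7.png

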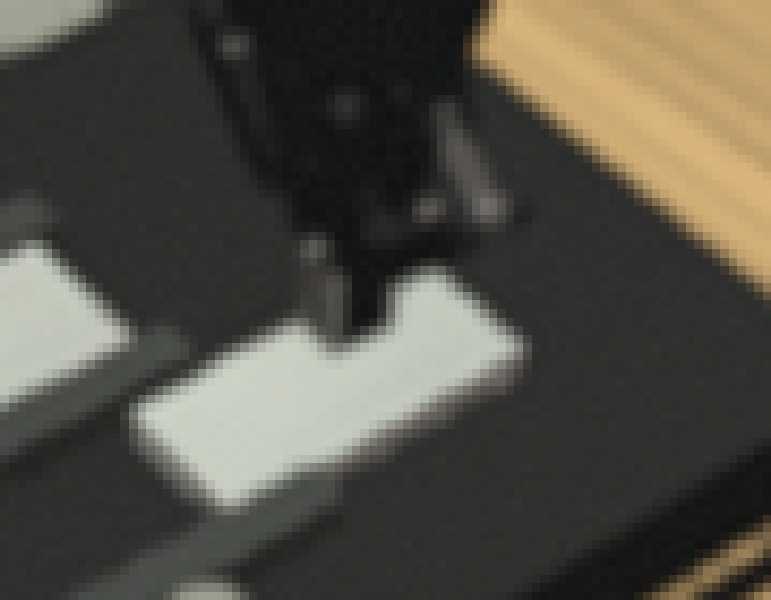

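Depth puts the fingertips about 15 mm above the plate, laterally right, so the reported TCP reads low for closed fingers. Continue down with force checks.

Request:
send_rows:
  rows:
    - [0,[0,0,0.3],0]
    - [0,[0,0,0.2],0]
    - [0,[0,0,0],0]
    - [0,[0,0,0],0]

```text
t: 21.32
tool_pos: [0.5879, 0.0467, 0.0502]
tool_rot: [-0.07, -3.141, 0.0]
contact_force: [0.1, -0.1, -0.2]
opening: -0.0001
grip_force: 0.0
```

Request:
send_rows:
  rows:
    - [0,[0,0,0.2],0]
    - [0,[0,0,0],0]
    - [0,[0,0,0],0]

```text
t: 21.7
tool_pos: [0.5879, 0.0468, 0.0482]
tool_rot: [-0.07, -3.141, -0.0]
contact_force: [-0.5, 0.1, 0.2]
opening: -0.0
grip_force: 0.0
```

Request:
send_rows:
  rows:
    - [0,[0,0,0.2],0]
    - [0,[0,0,0],0]
    - [0,[0,0,0],0]

```text
t: 22.08
tool_pos: [0.5879, 0.0468, 0.0462]
tool_rot: [-0.07, -3.141, -0.0]
contact_force: [-0.5, -0.2, -0.3]
opening: 0.0002
grip_force: 0.0
```

Request:
send_rows:
  rows:
    - [0,[0,0,0.1],0]
    - [0,[0,0,0],0]
    - [0,[0,0,0],0]

```text
t: 22.45
tool_pos: [0.5879, 0.0468, 0.0452]
tool_rot: [0.07, 3.141, -0.0]
contact_force: [-0.5, 0.1, 0.2]
opening: 0.0003
grip_force: 0.0
```

Run:
```python
from h import *
plan()
d=grab('scene');w=cloud(d);g=d['frame'].mean(-1)
for v in range(194,212,1): print(v,[(int(g[v,u]),(w[v,u]*1000).round().astype(int).tolist()) for u in (327,330,332)])
```

```text
t 22.4 pos [0.5879, 0.0468, 0.0452] open 0.0003 F [-0.5, 0.1, 0.2] tilt [0.0, -0.0, -1.0]
194 [(56, [599, 49, 99]), (27, [601, 61, 109]), (27, [601, 68, 115])]
195 [(62, [600, 49, 96]), (42, [596, 56, 99]), (23, [595, 62, 103])]
196 [(64, [600, 50, 93]), (46, [596, 56, 95]), (21, [593, 60, 97])]
197 [(63, [600, 49, 89]), (45, [596, 56, 92]), (18, [594, 61, 94])]
198 [(62, [601, 51, 88]), (46, [597, 57, 90]), (20, [595, 62, 92])]
199 [(61, [598, 48, 80]), (43, [596, 57, 86]), (19, [594, 62, 88])]
200 [(63, [599, 48, 77]), (40, [596, 57, 82]), (32, [594, 61, 84])]
201 [(81, [600, 50, 75]), (45, [596, 57, 79]), (71, [593, 60, 79])]
202 [(126, [598, 48, 69]), (76, [596, 57, 75]), (128, [591, 59, 73])]
203 [(172, [594, 43, 59]), (133, [592, 52, 65]), (176, [585, 53, 61])]
204 [(194, [597, 47, 60]), (180, [592, 53, 61]), (195, [587, 55, 60])]
205 [(199, [600, 50, 61]), (196, [595, 56, 62]), (195, [590, 58, 61])]
206 [(199, [602, 53, 62]), (197, [595, 57, 59]), (194, [592, 60, 60])]
207 [(198, [604, 55, 61]), (195, [598, 60, 61]), (194, [595, 64, 61])]
208 [(197, [606, 57, 59]), (195, [601, 64, 62]), (196, [597, 66, 61])]
209 [(196, [608, 60, 59]), (196, [603, 66, 61]), (194, [598, 68, 59])]
210 [(196, [612, 65, 63]), (197, [606, 69, 62]), (179, [602, 72, 62])]
211 [(198, [614, 66, 61]), (187, [608, 71, 62]), (143, [603, 73, 60])]
```

Request:
send_rows:
  rows:
    - [0,[0,0,0.3],0]
    - [0,[0,0,0.1],0]
    - [0,[0,0,0],0]
    - [0,[0,0,0],0]

```text
t: 23.0
tool_pos: [0.5879, 0.0467, 0.0412]
tool_rot: [0.07, 3.141, -0.0]
contact_force: [-0.5, -0.3, 0.2]
opening: -0.0001
grip_force: 0.0
```

Request:
send_rows:
  rows:
    - [0,[0,0,0.2],0]
    - [0,[0,0,0],0]
    - [0,[0,0,0],0]

```text
t: 23.38
tool_pos: [0.5883, 0.0468, 0.0404]
tool_rot: [0.07, 3.14, -0.0]
contact_force: [-2.5, 0.1, 5.6]
opening: -0.0
grip_force: 2.7
```

Request:
send_rows:
  rows:
    - [0,[0,0,0.15],0]
    - [0,[0,0,0],0]
    - [0,[0,0,0],0]

```text
t: 23.75
tool_pos: [0.5888, 0.0467, 0.0404]
tool_rot: [0.07, 3.14, -0.0]
contact_force: [-6.5, 0.3, 11.6]
opening: 0.0
grip_force: 5.9
```

Contact at 11.6 N. Pull it out.

Request:
send_rows:
  rows:
    - [0,[0.5,0,0],0]
    - [0,[0.8,0,0],0]
    - [0,[0.8,0,0],0]
    - [0,[0.8,0,0],0]
    - [0,[0.8,0,0],0]
    - [0,[0.8,0,0],0]
    - [0,[0.8,0,0],0]
    - [0,[0.5,0,0],0]
    - [0,[0,0,0],0]

```text
t: 24.88
tool_pos: [0.5324, 0.0492, 0.0404]
tool_rot: [0.07, 3.135, -0.0]
contact_force: [0.3, -0.2, 7.8]
opening: 0.0002
grip_force: 3.9
```

Run:
```python
from h import *
plan(); plates()
d=grab('scene');w=cloud(d);x,y,z=[w[...,i]*1000 for i in range(3)];g=d['frame'].mean(-1)
print(blob((g>130)&(z>56)&(z<68)&(x>440)&(x<760)&(y>-70)&(y<100),w,60))
```

```text
t 24.9 pos [0.5324, 0.0492, 0.0404] open 0.0002 F [0.3, -0.2, 7.8] tilt [0.006, -0.0, -1.0]
plate ([352.0, 173.0], [682, -34], 111, 52, -2.8, 62, 724) base [75.1 -0.6]
plate ([320.0, 242.0], [503, 50], 50, 30, 88.6, 62, 204) base [-107.5   75.2]
[([343.0, 197.0], [541, 51], 111, 51, -3.0, 61, 458), ([281.0, 203.0], [684, -30], 109, 58, -2.4, 61, 627)]
```

Request:
send_rows:
  rows:
    - [0,[0,0,-2],0]
    - [0,[0,0,-3],0]
    - [8,[-0.4,0,0],0]
    - [8,[0,0,0],0]
    - [8,[0,0,0],0]
    - [8,[0,0,0],0]

```text
t: 25.72
tool_pos: [0.5331, 0.0492, 0.0865]
tool_rot: [-0.07, -3.139, -0.0]
contact_force: [-0.3, 1.0, 0.1]
opening: 0.0723
grip_force: 0.0
```

Run:
```python
from h import *
d=grab('scene');w=cloud(d);x,y,z=[w[...,i]*1000 for i in range(3)];g=d['frame'].mean(-1)
print(blob((g>130)&(z>56)&(z<68)&(x>440)&(x<760)&(y>-70)&(y<100),w,60))
plates()
plan((.538,.0495,.035,-2.8))
```

```text
[([343.0, 196.0], [540, 50], 111, 53, -2.5, 61, 549), ([281.0, 203.0], [684, -30], 109, 59, -3.1, 61, 622)]
plate ([353.0, 170.0], [682, -35], 112, 50, -1.0, 63, 601) base [75.1 -1.6]
plate ([321.0, 240.0], [509, 48], 51, 38, 89.1, 63, 271) base [-101.4   73.5]
t 25.8 pos [0.5335, 0.0492, 0.087] open 0.0802 F [-0.1, -0.1, -0.2] tilt [-0.001, 0.0, -1.0]
  turn 0.2 shift [-0.46, 0.05, 5.2] len 5.2
```

Request:
send_rows:
  rows:
    - [8,[-0.4,0,2],0]
    - [8,[0,0,2],0]
    - [8,[0,0,1.2],0]
    - [8,[0,0,0.5],0]
    - [8,[0,0,0],0]
    - [8,[0,0,0],0]

```text
t: 26.58
tool_pos: [0.5386, 0.049, 0.0314]
tool_rot: [0.07, 3.139, -0.0]
contact_force: [1.1, -0.0, -0.6]
opening: 0.0796
grip_force: 0.0
```

Request:
send_rows:
  rows:
    - [8,[0,0,0.2],0]
    - [4,[0,0,0],0]
    - [4,[0,0,0],0]
    - [4,[0,0,0],0]
    - [4,[0,0,0],0]
    - [4,[0,0,0],0]
  newtons: 40

```text
t: 27.32
tool_pos: [0.5383, 0.049, 0.0291]
tool_rot: [0.07, 3.14, -0.0]
contact_force: [-0.4, 0.4, 3.3]
opening: 0.0487
grip_force: 42.6
```

Request:
send_rows:
  rows:
    - [4,[0,0,-0.5],0]
    - [4,[0,0,-1.5],0]
    - [4,[0,0,-3],0]
    - [4,[0,0,-3],0]
    - [4,[0,0,0],0]
    - [4,[0,0,0],0]
  newtons: 60

```text
t: 28.08
tool_pos: [0.5371, 0.0491, 0.1077]
tool_rot: [-0.07, -3.139, -0.0]
contact_force: [-0.4, 0.0, -1.9]
opening: 0.0482
grip_force: 62.7
```

Run:
```python
from h import *
plan((.512,.362,.11,4.9),(.512,.362,.0,4.9))
d=grab('scene');w=cloud(d);x,y,z=[w[...,i]*1000 for i in range(3)];g=d['frame'].mean(-1)
cv2.imwrite('pics/s8.png',cv2.resize(d['frame'][120:240,280:440,::-1],(800,600)))
print(blob((g>130)&(z>56)&(z<160)&(x>440)&(x<760)&(y>-70)&(y<100),w,60))
```

```text
t 28.1 pos [0.5371, 0.0491, 0.1077] open 0.0482 F [-0.4, 0.0, -1.9] tilt [-0.002, 0.0, -1.0]
  turn -7.5 shift [-0.17, 31.4, -0.22] len 31.4
  turn -0.0 shift [-0.02, -0.0, 11.0] len 11.0
[([339.0, 175.0], [552, 50], 85, 50, -2.9, 139, 388), ([281.0, 203.0], [684, -30], 109, 56, -1.4, 61, 625)]
```

View pics/s8.png

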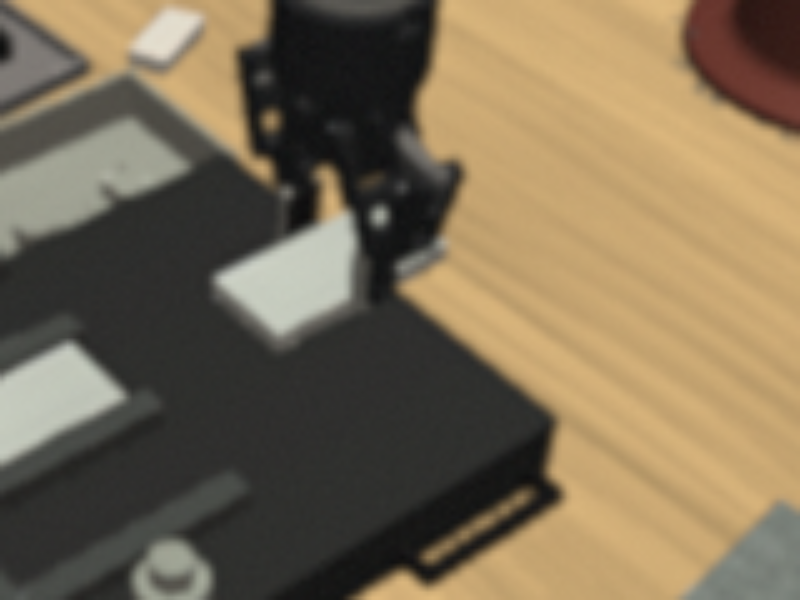

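The plate is held level and clear, and the grip is central. Carry it to the mat.

Request:
send_rows:
  rows:
    - [4,[0,3,0],-3.7]
    - [4,[0,4,0],-3.8]
    - [4,[0,4,0],0]
    - [4,[0,4,0],0]
    - [4,[0,4,0],0]
    - [4,[0,4,0],0]
    - [4,[0,4,0],0]
    - [4,[0,3,0],0]
    - [4,[0,1.5,0],0]
    - [4,[0,0,0],0]

```text
t: 29.38
tool_pos: [0.5167, 0.363, 0.1073]
tool_rot: [0.137, -3.137, 0.002]
contact_force: [0.8, -0.2, -1.6]
opening: 0.048
grip_force: 62.7
```

Request:
send_rows:
  rows:
    - [4,[0,0,3],0]
    - [4,[0,0,3],0]
    - [4,[0,0,2.5],0]
    - [4,[0,0,1],0]
    - [4,[0,0,0],0]
    - [4,[0,0,0],0]

```text
t: 30.12
tool_pos: [0.5185, 0.3632, 0.0152]
tool_rot: [-0.135, 3.137, 0.001]
contact_force: [-0.2, -0.4, -1.6]
opening: 0.048
grip_force: 62.7
```

Run:
```python
from h import *
plan((.512,.362,-.015,4.9))
d=grab('top');w=cloud(d);x,y,z=[w[...,i]*1000 for i in range(3)];g=d['frame'].mean(-1);hs=cv2.cvtColor(d['frame'],cv2.COLOR_RGB2HSV)
print(blob((g>150)&(hs[...,1]<40)&(z>10)&(z<60)&(x>400)&(x<640)&(y>200)&(y<430),w,60))
```

```text
t 30.1 pos [0.5185, 0.3632, 0.0152] open 0.048 F [-0.2, -0.4, -1.6] tilt [0.002, 0.001, -1.0]
  turn 0.0 shift [0.67, -0.07, 3.02] len 3.1
[([203.0, 221.0], [558, 351], 33, 24, 5.1, 48, 96)]
```

Request:
send_rows:
  rows:
    - [4,[0.4,0,1.5],0]
    - [4,[0,0,1],0]
    - [4,[0,0,0.4],0]
    - [4,[0,0,0],0]
    - [4,[0,0,0],0]

```text
t: 30.8
tool_pos: [0.5137, 0.3629, -0.0152]
tool_rot: [-0.135, 3.138, 0.0]
contact_force: [0.7, 0.2, -1.8]
opening: 0.0482
grip_force: 62.7
```

Request:
send_rows:
  rows:
    - [4,[0,0,0.2],0]
    - [4,[0,0,0],0]
    - [4,[0,0,0],0]

```text
t: 31.18
tool_pos: [0.5139, 0.3629, -0.0167]
tool_rot: [-0.135, 3.138, 0.001]
contact_force: [0.0, -0.3, 1.6]
opening: 0.0482
grip_force: 63.1
```

Touching. Release to 60 mm, rise, and go over to the second plate.

Request:
send_rows:
  rows:
    - [5.4,[0,0,0],0]
    - [6.2,[0,0,0],0]
    - [6.2,[0,0,0],0]
    - [6.2,[0,0,-1.5],0]
    - [6.2,[0,0,-3],0]
    - [6.2,[0,0,-4],0]
    - [6.2,[0,0,-5],0]
    - [0,[0,0,0],0]

```text
t: 32.17
tool_pos: [0.5171, 0.3648, 0.1254]
tool_rot: [-0.135, 3.128, 0.008]
contact_force: [-1.1, 0.1, -0.3]
opening: 0.045
grip_force: 0.0
```

```bash
cat >> h.py <<'E'
def allp():
    for n in('top','scene'):
        d=grab(n);w=cloud(d);x,y,z=[w[...,i]*1000 for i in range(3)];g=d['frame'].mean(-1);hs=cv2.cvtColor(d['frame'],cv2.COLOR_RGB2HSV)
        print(n,'mat',blob((g>145)&(hs[...,1]<40)&(z>9)&(z<60)&(x>400)&(x<640)&(y>200)&(y<430),w,60))
        print(n,'gran',blob((g>130)&(z>56)&(z<68)&(x>440)&(x<760)&(y>-75)&(y<90),w,60))
E
python3 - <<'E'
from h import *
allp()
p=B(60,-1)
plan((p[0],p[1],.1,-2.6))
E
```

```text
top mat [([205.0, 242.0], [514, 359], 109, 47, 5.5, 16, 470)]
top gran [([352.0, 174.0], [682, -34], 111, 52, -2.8, 62, 784)]
scene mat [([443.0, 279.0], [515, 364], 114, 51, 5.1, 15, 897)]
scene gran [([281.0, 203.0], [684, -30], 110, 59, -4.1, 61, 625)]
t 32.3 pos [0.514, 0.363, 0.1194] open 0.0301 F [-0.1, -0.5, -0.4] tilt [0.002, 0.001, -1.0]
  turn 7.5 shift [-17.07, -38.94, 1.92] len 42.6
```

Request:
send_rows:
  rows:
    - [0,[0,0,0],3.7]
    - [0,[0,0,0],3.8]
    - [0,[-2.1,-4.8,0],0]
    - [0,[-2.1,-4.8,0],0]
    - [0,[-2.1,-4.9,0],0]
    - [0,[-2.1,-4.9,0],0]
    - [0,[-2.1,-4.9,0],0]
    - [0,[-2.1,-4.9,0],0]
    - [0,[-2.2,-4.9,1],0]
    - [0,[-2.2,-4.8,1],0]

```text
t: 33.52
tool_pos: [0.665, -0.035, 0.0955]
tool_rot: [-0.07, -3.138, -0.001]
contact_force: [0.3, -0.4, -1.2]
opening: -0.0
grip_force: 0.0
```

Request:
send_rows:
  rows:
    - [0,[0,0,2],0]
    - [0,[0,0,1.5],0]
    - [0,[0,0,1],0]
    - [0,[0,0,0],0]
    - [0,[0,0,0],0]
    - [0,[0,0,0],0]

```text
t: 34.28
tool_pos: [0.6665, -0.0332, 0.0539]
tool_rot: [0.069, 3.139, -0.0]
contact_force: [1.2, 0.2, -0.9]
opening: 0.0
grip_force: 0.0
```

Run:
```python
from h import *
p=B(60,-1)
plan((p[0],p[1],.0425,-2.6))
```

```text
t 34.3 pos [0.6665, -0.0332, 0.0539] open 0.0 F [1.2, 0.2, -0.9] tilt [0.002, -0.0, -1.0]
  turn 0.1 shift [-0.04, -0.05, 1.14] len 1.1
```

Request:
send_rows:
  rows:
    - [0,[0,0,0.6],0]
    - [0,[0,0,0.4],0]
    - [0,[0,0,0.1],0]
    - [0,[0,0,0],0]
    - [0,[0,0,0],0]

```text
t: 34.9
tool_pos: [0.666, -0.0335, 0.0419]
tool_rot: [0.07, 3.141, -0.0]
contact_force: [0.4, -0.6, -0.5]
opening: -0.0001
grip_force: 0.0
```

Request:
send_rows:
  rows:
    - [0,[0,0,0.2],0]
    - [0,[0,0,0],0]
    - [0,[0,0,0],0]

```text
t: 35.28
tool_pos: [0.6664, -0.0336, 0.0405]
tool_rot: [0.07, 3.14, -0.0]
contact_force: [-0.4, 1.0, 4.7]
opening: 0.0003
grip_force: 2.0
```

Request:
send_rows:
  rows:
    - [0,[0,0,0.15],0]
    - [0,[0,0,0],0]
    - [0,[0,0,0],0]

```text
t: 35.65
tool_pos: [0.6664, -0.0336, 0.0404]
tool_rot: [0.07, 3.14, -0.0]
contact_force: [-5.0, 1.2, 10.8]
opening: -0.0001
grip_force: 5.3
```

Request:
send_rows:
  rows:
    - [0,[0.5,0,0],0]
    - [0,[0.8,0,0],0]
    - [0,[0.8,0,0],0]
    - [0,[0.8,0,0],0]
    - [0,[0.8,0,0],0]
    - [0,[0.8,0,0],0]
    - [0,[0.8,0,0],0]
    - [0,[0.8,0,0],0]
    - [0,[0.8,0,0],0]
    - [0,[0.3,0,0],0]

```text
t: 36.9
tool_pos: [0.5963, -0.0307, 0.0405]
tool_rot: [0.07, 3.134, -0.001]
contact_force: [2.5, -1.0, 6.2]
opening: -0.0001
grip_force: 2.9
```

Request:
send_rows:
  rows:
    - [0,[0.5,0,0],0]
    - [0,[0.8,0,0],0]
    - [0,[0.8,0,0],0]
    - [0,[0.8,0,0],0]
    - [0,[0.8,0,0],0]
    - [0,[0.8,0,0],0]
    - [0,[0.8,0,0],0]
    - [0,[0.8,0,0],0]
    - [0,[0.8,0,0],0]
    - [0,[0.5,0,0],0]

```text
t: 38.15
tool_pos: [0.5225, -0.0274, 0.0404]
tool_rot: [0.07, 3.134, -0.001]
contact_force: [2.1, 0.1, 6.5]
opening: 0.0001
grip_force: 3.0
```

Request:
send_rows:
  rows:
    - [0,[0,0,0],0]
    - [0,[0,0,-2],0]
    - [0,[0,0,-3],0]
    - [8,[0,0,0],0]
    - [8,[0,0,0],0]
    - [8,[0,0,0],0]
    - [8,[0,0,0],0]

```text
t: 39.02
tool_pos: [0.5192, -0.0268, 0.087]
tool_rot: [-0.07, -3.139, -0.001]
contact_force: [1.0, 0.2, 0.3]
opening: 0.0722
grip_force: 0.0
```

Run:
```python
from h import *
plan()
allp()
```

```text
t 39.0 pos [0.5192, -0.0268, 0.087] open 0.0722 F [1.0, 0.2, 0.3] tilt [-0.002, 0.0, -1.0]
top mat [([201.0, 241.0], [516, 362], 114, 53, 5.5, 16, 818)]
top gran [([349.0, 244.0], [501, -26], 49, 36, 85.7, 63, 226)]
scene mat [([443.0, 279.0], [516, 364], 111, 50, 4.8, 15, 893)]
scene gran [([325.0, 180.0], [539, -25], 111, 53, -3.9, 61, 511)]
```

Request:
send_rows:
  rows:
    - [8,[-1.7,0,0],0]
    - [8,[0,0,2],0]
    - [8,[0,0,2],0]
    - [8,[0,0,1.2],0]
    - [8,[0,0,0.5],0]
    - [8,[0,0,0],0]
    - [8,[0,0,0.2],0]
    - [8,[0,0,0],0]

```text
t: 40.12
tool_pos: [0.5374, -0.0278, 0.0297]
tool_rot: [0.07, 3.14, -0.0]
contact_force: [0.9, -0.8, 1.0]
opening: 0.0799
grip_force: 0.0
```

Request:
send_rows:
  rows:
    - [4,[0,0,0],0]
    - [4,[0,0,0],0]
    - [4,[0,0,0],0]
    - [4,[0,0,0],0]
    - [4,[0,0,0],0]
    - [4,[0,0,0],0]
  newtons: 60

```text
t: 40.88
tool_pos: [0.5376, -0.0279, 0.0299]
tool_rot: [0.07, 3.139, -0.0]
contact_force: [-0.2, -0.6, 6.1]
opening: 0.0484
grip_force: 62.9
```

Request:
send_rows:
  rows:
    - [4,[0,0,-0.5],0]
    - [4,[0,0,-1.5],0]
    - [4,[0,0,-3],0]
    - [4,[0,0,-3],0]
    - [4,[0,0,0],0]
    - [4,[0,0,0],0]

```text
t: 41.62
tool_pos: [0.5362, -0.0276, 0.1082]
tool_rot: [-0.07, -3.139, -0.0]
contact_force: [-0.0, 0.6, -1.9]
opening: 0.0479
grip_force: 62.2
```

Run:
```python
from h import *
plan((.519,.281,.11,4.9))
d=grab('scene');w=cloud(d);x,y,z=[w[...,i]*1000 for i in range(3)];g=d['frame'].mean(-1)
print(blob((g>130)&(z>56)&(z<160)&(x>440)&(x<760)&(y>-75)&(y<100),w,60))
```

```text
t 41.6 pos [0.5362, -0.0276, 0.1082] open 0.0479 F [-0.0, 0.6, -1.9] tilt [-0.002, 0.0, -1.0]
  turn -7.5 shift [-0.92, 30.89, -0.17] len 30.9
[([319.0, 160.0], [554, -30], 81, 54, 0.9, 139, 335)]
```

Request:
send_rows:
  rows:
    - [4,[0,3,0],-3.7]
    - [4,[0,4,0],-3.8]
    - [4,[0,4,0],0]
    - [4,[0,4,0],0]
    - [4,[-0.5,4,0],0]
    - [4,[0,4,0],0]
    - [4,[0,4,0],0]
    - [4,[0,2.5,0],0]
    - [4,[0,1.2,0],0]
    - [4,[0,0,0],0]

```text
t: 42.92
tool_pos: [0.5214, 0.2787, 0.108]
tool_rot: [0.136, -3.137, 0.002]
contact_force: [-0.7, 0.6, -2.0]
opening: 0.048
grip_force: 62.3
```

Request:
send_rows:
  rows:
    - [4,[0,0,3],0]
    - [4,[0,0,3],0]
    - [4,[0,0,2.5],0]
    - [4,[0,0,1],0]
    - [4,[0,0,0],0]
    - [4,[0,0,0],0]

```text
t: 43.68
tool_pos: [0.5233, 0.2789, 0.0156]
tool_rot: [-0.135, 3.137, 0.001]
contact_force: [0.3, 0.3, -0.7]
opening: 0.0478
grip_force: 62.3
```

Run:
```python
from h import *
plan((.519,.281,-.015,4.9))
allp()
```

```text
t 43.7 pos [0.5233, 0.2789, 0.0156] open 0.0478 F [0.3, 0.3, -0.7] tilt [0.002, 0.001, -1.0]
  turn 0.0 shift [0.41, 0.25, 3.06] len 3.1
top mat [([203.0, 246.0], [503, 355], 41, 36, -75.0, 16, 178)]
top gran []
scene mat [([411.0, 252.0], [531, 281], 100, 49, 5.6, 47, 619), ([443.0, 279.0], [516, 364], 111, 50, 4.9, 15, 896)]
scene gran []
```

Request:
send_rows:
  rows:
    - [4,[0.2,0.2,1.5],0]
    - [4,[0,0,1],0]
    - [4,[0,0,0.4],0]
    - [4,[0,0,0],0]
    - [4,[0,0,0],0]

```text
t: 44.4
tool_pos: [0.5201, 0.2806, -0.0149]
tool_rot: [-0.135, 3.139, 0.0]
contact_force: [1.5, 0.3, -1.6]
opening: 0.0481
grip_force: 62.3
```

Request:
send_rows:
  rows:
    - [4,[0,0,0.2],0]
    - [4,[0,0,0],0]
    - [4,[0,0,0],0]

```text
t: 44.78
tool_pos: [0.5204, 0.2807, -0.0161]
tool_rot: [-0.135, 3.138, 0.0]
contact_force: [-2.6, -1.2, 3.9]
opening: 0.0482
grip_force: 63.0
```

Request:
send_rows:
  rows:
    - [5.4,[0,0,0],0]
    - [6.2,[0,0,0],0]
    - [6.2,[0,0,0],0]
    - [6.2,[0,0,-1.5],0]
    - [6.2,[0,0,-3],0]
    - [6.2,[0,0,-5],0]
    - [6.2,[0,0,-5],0]
    - [6.2,[6,0,-2],0]
    - [6.2,[0,0,-2],0]
    - [6.2,[0,0,0],0]

```text
t: 46.02
tool_pos: [0.4625, 0.2762, 0.1712]
tool_rot: [-0.135, 3.133, 0.003]
contact_force: [0.3, -0.3, 0.2]
opening: 0.0618
grip_force: 0.0
```

Run:
```python
from h import *
plan();allp()
d=grab('scene','s9.png');w=cloud(d);x,y,z=[w[...,i]*1000 for i in range(3)]
print('scraper',blob((z>48)&(z<62)&(x>420)&(x<620)&(y>-435)&(y<-300),w,20))
```

```text
t 46.0 pos [0.4625, 0.2762, 0.1712] open 0.0618 F [0.3, -0.3, 0.2] tilt [0.006, 0.002, -1.0]
top mat [([233.0, 229.0], [544, 281], 68, 49, 5.8, 16, 427)]
top gran []
scene mat [([413.0, 258.0], [522, 282], 111, 50, 4.8, 15, 764), ([443.0, 279.0], [516, 364], 112, 50, 4.7, 15, 888)]
scene gran []
scraper [([260.0, 124.0], [524, -370], 99, 29, -0.5, 56, 187)]
```

View pics/s9.png

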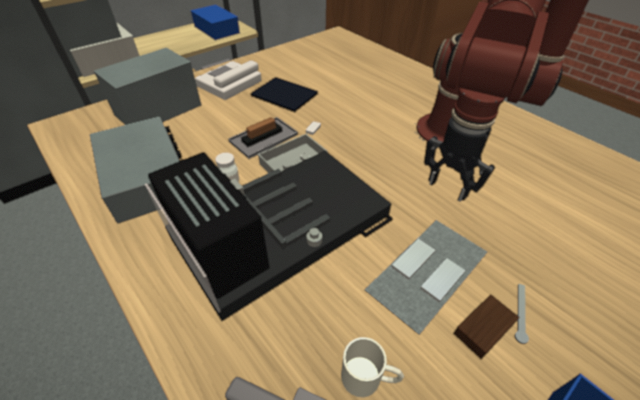

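Both plates lie flat and apart on the mat, at (413,258) and (443,280). The scraper is in its tray at (262,130), the granite is clear, and the standard, jar and case are unmoved.

```bash
python3 -c "
from station import ctrl
print(ctrl.finish_job())"
```

```text
the job is handed in; nothing more can be done
None
```

The job is handed in: all four offcuts are in the chip tray, the scraper is back in its tool tray, and both plates present lie flat and side by side on the mat (one had been knocked most of the way out of its bay before I pulled it clear), with nothing else disturbed.

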